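# Turn the reversed air-filter cartridge round in the clean bench's dock

## Robot

A 7-joint arm with a two-finger parallel gripper is mounted at the origin on the work surface. World frame = base frame: x ahead of the robot, y to its left, z up, the work surface at z = 0. Lengths are in m, angles in rad, forces in N, time in s.
With the tool pointing down it reaches from about 0.4 to 0.85 m from the base axis. Payload 4.5 kg.
Tool frame: the origin (TCP) lies on the centre line of the jaws, within the pads' length; the fingertips stand 22 mm ahead of it and the grasp point (between the pads) lies 3 mm ahead of it (r.tip_extent is the distance from the TCP to the fingertips, in m); z points along the fingers, y is the line along which they close (so a half turn about z gives the same grasp; the last joint's range is limited). The gripper opens to 85 mm and grips with 20 to 120 N. Pads are 22 mm wide; open, the fingers measure 114 mm over their backs; the gripper's body (76 mm by 85 mm) begins 54 mm behind the grasp point. The pads swing forward as they close: fully open they stand 13 mm farther back than shut.
Start: joints at [1.209, 0.689, -0.195, 1.565, 0.157, 0.902, -0.215], TCP at [0.241, -0.577, 0.253] pointing down, gripper open.
Joint ranges: [-3.01, 3.01], [-0.46, 2.08], [-1.47, 1.51], [0.13, 2.56], [-1, 4.14], [0.04, 2.09], [-2.66, 2.66]. Speed limits (rad/s): [2.57, 2.57, 3.14, 3.14, 3.14, 3.14, 3.14].

## Interface

Orientations are given as a unit quaternion [w, x, y, z].
In Python, from cell import r gives the robot as it stands.
- The arm moves only by the tool play_rows, never from a script. Its argument "series" is a list of rows, each a list of 4 numbers: the shift along the world's x, y, z in mm, then the turn about the world's z in degrees. In form: [[dx, dy, dz, twist], ...]. A call has 1 to 8 rows; each row shifts and turns the commanded pose from where the row before left it; what a row does not reach is not made up. A row lasts 1/12 s, in which the tool goes at most 41.7 mm and 7.16 degrees, less where a joint would pass 70% of its speed; a pose out of reach is approached as far as the arm can. A call is refused whole if a number of a shift passes 41.7 or a number of a turn 7.16, either way. A call with a gripper value outside its range is refused whole. "gripper" is the closure, from -1 (fully open) to 1 (shut), so that 0 is half open, set as the call begins (left out, the last holds). The fingers move at their own pace and stop on an object; "newtons" is the grip in N (left out, the last holds). Time passes only in rows, so rows that do not move let the fingers close. It gives the time, the measured TCP pose, the force, the opening and the grip force at its end, in the units of the state.
- r.sense(): the state, without advancing time (a new reading comes with each control period).
- r.read_camera(name): name is "side" or "top" or "wrist"; returns a dict with "color" (480x640x3 uint8, red, green, blue), "K" (3x3 intrinsics, pixels), "position" and "orientation" of the camera in the world. Camera axes: x right, y up, looking along -z (the intrinsics and any distortion apply to the point x, -y, -z); pixel columns grow to the right and rows downward; lengths in m; the calibration is good to about 2 mm. A picture is of the moment at which its call begins. There is no depth.
- r.close_job(): hands the job in; it is judged then, once.
Trained networks look in a picture, given as the dict that the camera call returned (one of the last four; its "shot" number tells which), for a name from the list of things; names that differ only in an ending like _2 or _b are one class to them, and where a whole thing is asked for, a point or a joint stands for the part that bears it (a point fixed in the world has none). Each returns a list of dicts, best first, with "p" (0 to 1); they miss things now and then, are a little off and sometimes report something else, mostly with a low value. They report only what shows in the picture. A call takes as long as a camera call.
- r.search_frame(thing, picture): "rect" ([left, top, right, bottom] in pixels, round what is visible of it).
The state is a dict: "t": time; "joint_positions": joint angles; "joint_velocities": joint speeds; "joint_torque": joint torques, N m; "position": TCP position; "tcp_rot": TCP orientation; "contact_force": force on the tool from outside, world axes, zero at the start; "moment": the same for the moment, N m; "width": opening from 0.0 (shut) to 1.0 (fully open); "gripper_force": force on a finger pad.
Only numpy, scipy, OpenCV 4.12 (cv2) and the standard library are available. Lean on these libraries where they do the work, as an engineer would, in place of code of your own. Each camera call takes 0.05 s, during which the arm holds its last target. There are 200 camera calls.

## Task

One of the three filter cartridges in the dock was put in backwards: its blue end is at the grey rail. Pull it straight up out of its slot, turn it end for end and lower it back into the same slot, so that its blue end is at the blue rail and it sits flat on the slot's floor. Do not drop it in, and leave the other two cartridges where they are.

Things in the scene. Friction and masses are not known exactly. Their poses are not given: they have to be found in the camera images.
- cartridge: The cartridge that is in backwards, in any slot. Box 36 (x) x 90 (y) x 40 mm high: white ribbed middle, 20 mm long blue end at its +y, 20 mm long grey end at -y. On its top, centred, a white grip tab 16 mm thick (x), 46 long (y), 38 high (78 mm in all), to be taken across its thickness. Origin: centre of the underside; z up. About 0.2 kg. At first its +y points away from the dock's blue rail.
- dock: Fixed dock 226 (x) x 180 mm (y), with a blue and a grey rail along x, 30 mm wide, 55 high. Origin: at table height under the blue rail's middle; +y points from grey to blue rail. Between them three open-topped slots, centres x = -75, 0, +75, y = -75 mm; floor 10 mm over the table; sloped guide walls 40 mm over the table. A slot is 44 (x) x 100 mm (y) at its floor, 56 x 116 at its mouth.
- neighbour_1: One of the two cartridges that are already the right way round, in another slot of the dock; same shape and frame as the reversed one. To be left alone.
- neighbour_2: The other cartridge that is already the right way round, in another slot of the dock; same shape and frame. To be left alone.

How it is judged:
By the outcome, as a careful person would: the job done as asked, in the order asked, and still so for the second after the job is handed in, with the robot touching nothing.
It also fails if it takes over 48 s, if anything falls off the work surface, if the arm or the gripper's body presses on something with over 40 N, if the wrist force passes 120 N, or if a joint passes its speed limit or range.

## Working session

There is one attempt and no reset: what is moved stays moved. The work goes in short steps, Python scripts to look and compute and a tool call to move; the robot and the scene stay as the last step left them, time stands still between calls to the robot, and variables do not carry over. Pictures are saved under pics/ and viewed, at most 10 in all, crops included, and the job is handed in when it is done.

Besides the shell and the picture viewer there is one more tool, called after "Emit:" by a JSON object that holds its "api" and its "payload", one argument or row to a line. play_rows: Moves the arm, as the interface text tells. Its arguments: {"type":"object","properties":{"series":{"type":"array"},"gripper":{"type":"number"},"newtons":{"type":"number"}},"required":["series"]}

```bash
mkdir -p pics; cat > h.py <<'E'
import numpy as np, cv2
from scipy.spatial.transform import Rotation as R
def rot(q): return R.from_quat([q[1],q[2],q[3],q[0]]).as_matrix()
def ray(p,u,v):
    K=p["K"]; d=np.array([(u-K[0][2])/K[0][0],-(v-K[1][2])/K[1][1],-1.]); return np.array(p["position"]),rot(p["orientation"])@d
def at(p,u,v,z):
    o,d=ray(p,u,v); return o+d*(z-o[2])/d[2]
def px(p,X):
    c=rot(p["orientation"]).T@(np.array(X)-p["position"]); K=p["K"]
    return K[0][0]*c[0]/-c[2]+K[0][2], K[1][1]*-c[1]/-c[2]+K[1][2]
E
python3 - <<'E'
from cell import r
from h import *
t=r.read_camera("top"); s=r.read_camera("side")
for n,p in(("top",t),("side",s)):
    print(n,{k:(np.round(v,3).tolist() if k!="color" else 0) for k,v in p.items()})
    for th in("cartridge","neighbour_1","dock"):
        print(th,[(np.round(d["rect"]).tolist(),round(d["p"],2)) for d in r.search_frame(th,p)])
cv2.imwrite("pics/top.png",t["color"][:,:,::-1])
cv2.imwrite("pics/side.png",s["color"][:,:,::-1])
print(r.sense())
E
```

```text
top {'color': 0, 'K': [[558.393, 0.0, 310.598], [0.0, 558.393, 242.713], [0.0, 0.0, 1.0]], 'position': [0.474, 0.027, 0.743], 'orientation': [-0.697, -0.061, 0.053, 0.713], 'shot': 1}
cartridge [([371.0, 232.0, 420.0, 309.0], 0.64)]
neighbour_1 [([259.0, 195.0, 306.0, 274.0], 0.97), ([318.0, 216.0, 361.0, 293.0], 0.95)]
dock [([235.0, 162.0, 444.0, 350.0], 0.73)]
side {'color': 0, 'K': [[590.472, 0.0, 328.778], [0.0, 590.472, 248.354], [0.0, 0.0, 1.0]], 'position': [0.319, 0.446, 0.469], 'orientation': [-0.259, -0.131, 0.417, 0.861], 'shot': 2}
cartridge [([378.0, 199.0, 452.0, 269.0], 0.69), ([333.0, 219.0, 407.0, 297.0], 0.62)]
neighbour_1 [([332.0, 220.0, 405.0, 299.0], 0.96), ([277.0, 248.0, 350.0, 332.0], 0.82)]
dock [([242.0, 189.0, 494.0, 388.0], 0.78)]
{'t': 0.4, 'joint_positions': array([ 1.2088091 ,  0.68926356, -0.19456307,  1.56543533,  0.15729723,
        0.90249441, -0.21510136]), 'joint_velocities': array([-0.00159108,  0.00033654, -0.00081049, -0.00102042,  0.00053136,
        0.00065936, -0.00045289]), 'joint_torque': array([ 1.63831075e-03, -5.38993692e+01, -1.26438327e+00, -1.58621997e+01,
        9.84057522e-03,  3.96548057e-03, -4.68834878e-05]), 'position': array([ 0.24093785, -0.5766244 ,  0.25317744]), 'tcp_rot': array([-1.04540338e-04,  9.80482142e-01,  1.96608131e-01, -3.05086972e-05]), 'contact_force': array([ 0.01259085, -0.04260439,  0.05728574]), 'moment': array([-0.04526625,  0.05194093, -0.05539133]), 'gripper_force': 0.0, 'width': 1.0005320154654893}
```

View pics/top.png

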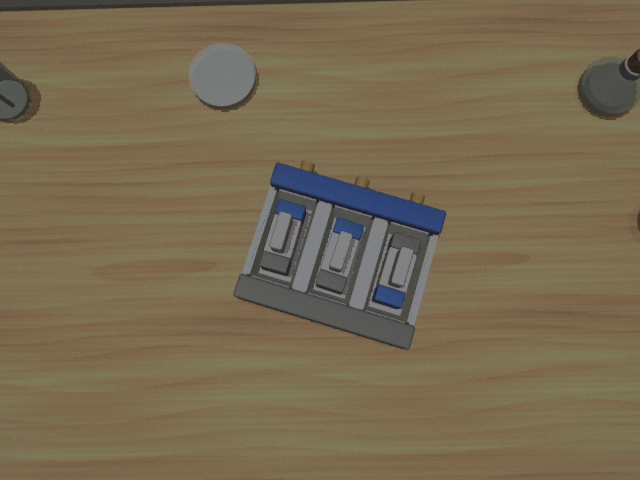

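The right-hand cartridge (about px 398,270) has its blue end at the grey rail, so that slot (dock x = +75) is the one. I'll zoom in to measure it and the rails.

```bash
python3 - <<'E'
from h import *
im=cv2.imread("pics/top.png"); c=im[200:350,345:455]
cv2.imwrite("pics/crop.png",cv2.convertScaleAbs(cv2.resize(c,None,fx=4,fy=4,interpolation=cv2.INTER_CUBIC),alpha=1.4))
h=cv2.cvtColor(im,cv2.COLOR_BGR2HSV); m=cv2.inRange(h,(105,120,50),(130,255,255))
for k in cv2.findContours(m,0,2)[0]:
    if cv2.contourArea(k)>150: b=cv2.minAreaRect(k);print(np.round(b[0],1),np.round(b[1],1),b[2],cv2.boxPoints(b).round().tolist())
E
```

```text
[389.3 296.1] [28.5 15.8] 18.434947967529297 [[373.0, 299.0], [378.0, 284.0], [405.0, 293.0], [400.0, 308.0]]
[348.1 228.2] [27.5 14.9] 18.434946060180664 [[333.0, 231.0], [337.0, 217.0], [364.0, 226.0], [359.0, 240.0]]
[290.  209.4] [27.5 14.4] 15.52410888671875 [[275.0, 213.0], [279.0, 199.0], [305.0, 206.0], [301.0, 220.0]]
[357.8 197.5] [177.   22.7] 16.504364013671875 [[270.0, 183.0], [276.0, 161.0], [446.0, 212.0], [439.0, 234.0]]
```

View pics/crop.png

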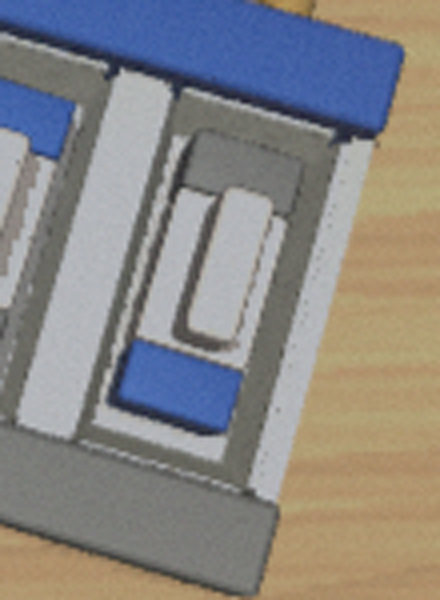

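The crop shows the tab top centred at about px (402.7, 266.7), and the box top centred at about (397, 270).

```bash
cat > m.py <<'E'
from h import *
from scipy.optimize import least_squares
E
python3 - <<'E'
from cell import r
from h import *
t=r.read_camera("top")
f=lambda u,v:(345+u/4-.4,200+v/4-.4)
def pr(n,a): print(n,np.round(a*1000,1))
tab=[at(t,*f(*c),.088) for c in((218,186),(273,192),(238,345),(190,338))]
box=[at(t,*f(*c),.050) for c in((195,130),(303,160),(225,435),(110,400))]
pr("tab",np.mean(tab,0));pr("box",np.mean(box,0))
ang=lambda a,b:np.degrees(np.arctan2(*(b-a)[1::-1]))
print("y dirs tab",ang(tab[0],tab[3]),ang(tab[1],tab[2]),"box",ang(box[0],box[3]),ang(box[1],box[2]),"x",ang(box[0],box[1]),ang(box[3],box[2]))
b=[at(t,u,v,.055) for u,v in((357.8,197.5),(324.3,311.8),(275,164),(445,209),(238,277),(415,326))]
pr("blue",b[0]);pr("grey",b[1]);print(ang(b[1],b[0]),np.linalg.norm(b[0]-b[1]),ang(b[2],b[3]),ang(b[4],b[5]))
yd=(b[0]-b[1])/np.linalg.norm(b[0]-b[1]); xd=np.array([yd[1],-yd[0],0])
mid=(b[0]+b[1])/2; pr("slot",mid+.075*xd)
# tcp axes
T=rot(r.sense()["tcp_rot"]); print(T.round(3), ang(np.zeros(3),T[:,1]))
E
```

```text
tab [550.7 -74.5  88. ]
box [550.6 -73.6  50. ]
y dirs tab 167.0455186131571 164.43808198387546 box 160.32076071332725 161.4866622310445 x -107.26476892178691 -108.26832919942446
blue [642.7 -28.   55. ]
grey [500.1  18.1  55. ]
-17.895309988615217 0.1498159241535221 -106.75346370107614 -106.72491308790958
slot [548.4 -76.3  55. ]
[[ 0.923  0.386 -0.   ]
 [ 0.386 -0.923  0.   ]
 [-0.    -0.    -1.   ]] -67.31740387838232
```

Emit:
{"api": "play_rows", "payload": {
  "series": [
    [18,30,0,-2.5],
    [18,30,0,-2.5],
    [18,30,0,-2.5],
    [18,30,0,-2.5],
    [18,30,0,-2.5],
    [18,30,0,-2.5],
    [18,30,0,-2.5],
    [18,30,0,-2.5]
  ],
  "gripper": -0.2,
  "newtons": 50
}}

```text
t: 1.12
position: [0.3857, -0.3352, 0.2535]
tcp_rot: [0.0, 1.0, 0.022, 0.0]
contact_force: [1.3, -0.3, -0.1]
width: 0.601
gripper_force: 0.0
```

Emit:
{"api": "play_rows", "payload": {
  "series": [
    [18,30,0,-2.5],
    [18,30,0,-2.5],
    [18,30,0,-2.5],
    [18,30,0,-2.5],
    [18,30,0,-2.5],
    [18,30,0,-2.5],
    [18,30,0,-2.5],
    [18,30,0,-2.5]
  ]
}}

```text
t: 1.78
position: [0.5298, -0.0949, 0.2535]
tcp_rot: [-0.0, 0.988, -0.151, 0.0]
contact_force: [0.1, -0.4, -0.4]
width: 0.601
gripper_force: 0.0
```

Emit:
{"api": "play_rows", "payload": {
  "series": [
    [18,20,-10,0],
    [3,3,-10,0],
    [0,0,-10,0],
    [0,0,-10,0],
    [0,0,-5,0],
    [0,0,0,0]
  ]
}}

```text
t: 2.28
position: [0.5482, -0.0754, 0.207]
tcp_rot: [0.001, 0.988, -0.152, -0.002]
contact_force: [-0.5, -0.4, 1.5]
width: 0.599
gripper_force: 0.0
```

```bash
python3 - <<'E'
from cell import r
from h import *
s=r.sense();print(s["position"],s["joint_positions"].round(2),s["width"],s["t"],r.tip_extent,s["contact_force"])
T=rot(s["tcp_rot"]);print(T.round(3),np.degrees(np.arctan2(T[1,1],T[0,1])))
w=r.read_camera("wrist")
print(np.array(w["position"]),w["K"])
cv2.imwrite("pics/w1.png",w["color"][:,:,::-1])
print(px(w,(.5507,-.0745,.088)),px(w,(.5506,-.0736,.05)))
for th in("cartridge","neighbour_1"): print(th,[(np.round(d["rect"]).tolist(),round(d["p"],2)) for d in r.search_frame(th,w)])
E
```

```text
[ 0.54816207 -0.07539495  0.20696869] [ 0.01  0.66  0.07  1.84 -0.07  0.65 -1.75] 0.5991762524244303 2.2833 0.022 [-0.48713249 -0.40724454  1.50508276]
[[ 0.954 -0.3   -0.004]
 [-0.3   -0.954 -0.001]
 [-0.003  0.002 -1.   ]] -107.47555589815407
[ 0.62263496 -0.09929701  0.32722784] [[369.08066595   0.         318.8744195 ]
 [  0.         369.08066595 241.83445405]
 [  0.           0.           1.        ]]
(np.float64(314.9025765163658), np.float64(240.03208522742247)) (np.float64(314.2056412082832), np.float64(225.68808822766516))
cartridge [([296.0, 157.0, 340.0, 277.0], 0.55)]
neighbour_1 [([197.0, 163.0, 258.0, 279.0], 0.81), ([80.0, 160.0, 172.0, 275.0], 0.62), ([52.0, 77.0, 378.0, 327.0], 0.4)]
```

View pics/w1.png

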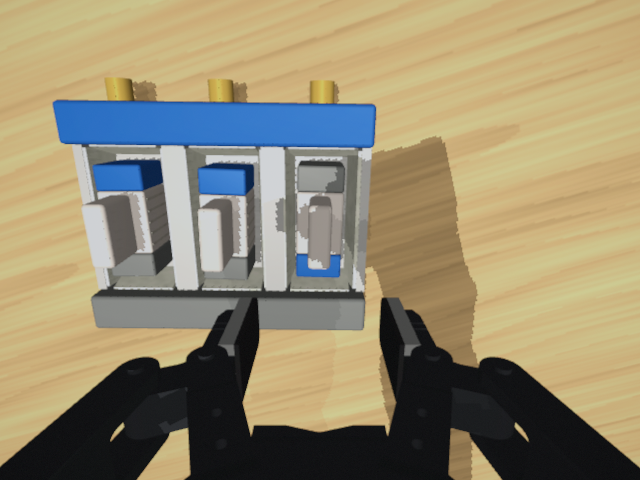

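The wrist picture shows the reversed cartridge at px 297–344 × 163–277, with its tab at about (320, 235). It is square to the tool. I'll zoom once to get the offset.

```bash
python3 - <<'E'
import cv2
im=cv2.imread("pics/w1.png"); c=im[140:300,260:385]
cv2.imwrite("pics/w1c.png",cv2.resize(c,None,fx=3.7,fy=3.7,interpolation=cv2.INTER_CUBIC))
E
```

```text
(no output)
```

View pics/w1c.png

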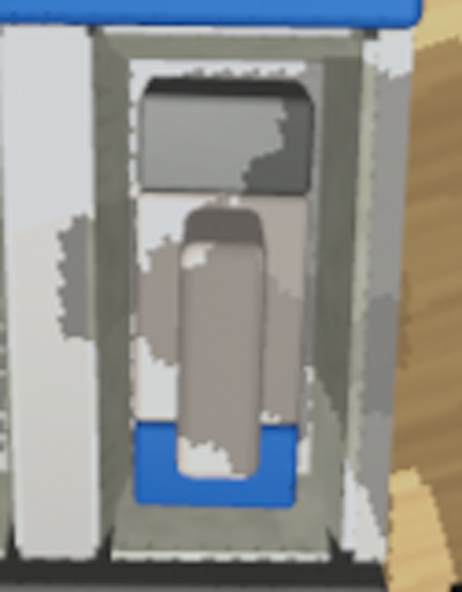

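```bash
python3 - <<'E'
from cell import r
from h import *
w=r.read_camera("wrist"); s=r.sense()
f=lambda u,v:(260+u/3.7-.4,140+v/3.7-.4)
T=rot(s["tcp_rot"])
for n,C,z in(("tab",((183,240),(267,243),(256,478),(178,473)),.088),("box",((142,92),(313,95),(296,506),(134,504)),.05),("mouth",((92,32),(375,32),(330,558),(108,558)),.04)):
    P=[at(w,*f(*c),z) for c in C]; m=np.mean(P,0)
    print(n,np.round(1000*m,1),"sizes",[round(1000*np.linalg.norm(P[i]-P[(i+1)%4]),1) for i in range(4)],
     [round(np.degrees(np.arctan2(*(P[a]-P[b])[1::-1])),1) for a,b in((0,3),(1,2),(1,0),(2,3))],"off",np.round(1000*(m-s["position"]),1))
E
```

```text
tab [553.2 -77.2  88. ] sizes [np.float64(15.1), np.float64(45.4), np.float64(14.8), np.float64(44.9)] [np.float64(-19.1), np.float64(-19.5), np.float64(-109.5), np.float64(-111.4)] off [   3.2   -2.6 -120.8]
box [553.2 -77.3  50. ] sizes [np.float64(34.4), np.float64(89.6), np.float64(35.8), np.float64(89.7)] [np.float64(-19.5), np.float64(-18.6), np.float64(-108.4), np.float64(-108.2)] off [   3.2   -2.7 -158.8]
mouth [550.  -77.4  40. ] sizes [np.float64(58.2), np.float64(118.7), np.float64(51.5), np.float64(118.5)] [np.float64(-17.3), np.float64(-20.5), np.float64(-107.4), np.float64(-107.5)] off [-1.000e-01 -2.800e+00 -1.688e+02]
```

Emit:
{"api": "play_rows", "payload": {
  "series": [
    [2,-2,-20,-1],
    [0,0,-25,0],
    [0,0,-25,0],
    [0,0,-20,0],
    [0,0,-15,0],
    [0,0,-12,0],
    [0,0,-8,0],
    [0,0,0,0]
  ]
}}

```text
t: 3.15
position: [0.5515, -0.0758, 0.0823]
tcp_rot: [0.0, 0.987, -0.159, -0.001]
contact_force: [-0.7, 0.6, 0.4]
width: 0.6
gripper_force: 0.0
```

```bash
python3 - <<'E'
from cell import r
from h import *
w=r.read_camera("wrist"); s=r.sense()
print(s["position"],s["contact_force"])
cv2.imwrite("pics/w2.png",w["color"][:,:,::-1])
E
```

```text
[ 0.55200032 -0.07583963  0.08321969] [-0.00662289 -0.6794778   0.41268129]
```

View pics/w2.png

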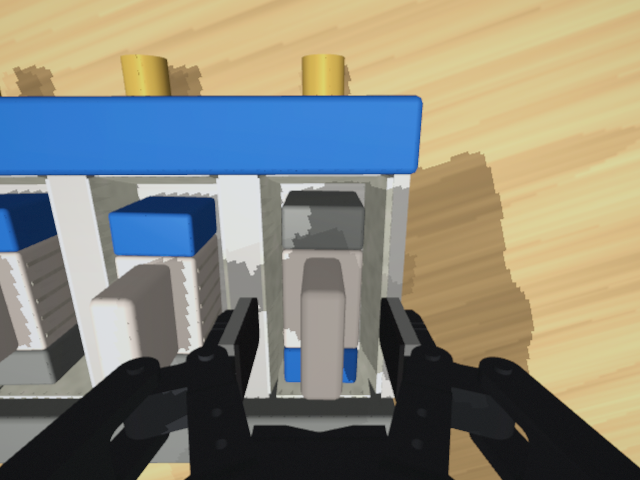

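The tab sits between the fingers, about 3 px right of centre. I'll lower a little and close.

Emit:
{"api": "play_rows", "payload": {
  "series": [
    [0,-1,-6,0],
    [0,0,0,0]
  ]
}}

```text
t: 3.37
position: [0.5523, -0.077, 0.0775]
tcp_rot: [0.0, 0.987, -0.159, 0.0]
contact_force: [0.0, -0.1, -0.1]
width: 0.602
gripper_force: 0.0
```

Emit:
{"api": "play_rows", "payload": {
  "series": [
    [0,0,0,0],
    [0,0,0,0],
    [0,0,0,0],
    [0,0,0,0],
    [0,0,0,0],
    [0,0,0,0],
    [0,0,0,0],
    [0,0,0,0]
  ],
  "gripper": 1,
  "newtons": 50
}}

```text
t: 4.03
position: [0.5523, -0.0767, 0.0778]
tcp_rot: [-0.0, 0.987, -0.159, 0.0]
contact_force: [0.0, 0.7, 6.1]
width: 0.178
gripper_force: 50.0
```

Emit:
{"api": "play_rows", "payload": {
  "series": [
    [0,0,4,0],
    [0,0,8,0],
    [0,0,12,0],
    [0,0,15,0],
    [0,0,20,0],
    [0,0,20,0],
    [0,0,15,0],
    [0,0,10,0]
  ]
}}

```text
t: 4.7
position: [0.5526, -0.0768, 0.1838]
tcp_rot: [-0.0, 0.987, -0.159, 0.001]
contact_force: [0.6, -0.2, -1.3]
width: 0.176
gripper_force: 48.8
```

Emit:
{"api": "play_rows", "payload": {
  "series": [
    [0,0,0,3],
    [0,0,0,6],
    [0,0,0,7],
    [0,0,0,7],
    [0,0,0,7],
    [0,0,0,7],
    [0,0,0,7],
    [0,0,0,7]
  ]
}}

```text
t: 5.37
position: [0.5516, -0.0769, 0.1816]
tcp_rot: [0.0, 0.959, 0.284, -0.0]
contact_force: [-0.5, 0.8, -2.8]
width: 0.177
gripper_force: 48.9
```

Emit:
{"api": "play_rows", "payload": {
  "series": [
    [0,0,0,7],
    [0,0,0,7],
    [0,0,0,7],
    [0,0,0,7],
    [0,0,0,7],
    [0,0,0,7],
    [0,0,0,7],
    [0,0,0,7]
  ]
}}

```text
t: 6.03
position: [0.5516, -0.0772, 0.1815]
tcp_rot: [0.0, 0.713, 0.701, -0.001]
contact_force: [0.1, -0.7, -2.6]
width: 0.178
gripper_force: 48.9
```

Emit:
{"api": "play_rows", "payload": {
  "series": [
    [0,0,0,7],
    [0,0,0,7],
    [0,0,0,7],
    [0,0,0,7],
    [0,0,0,7],
    [0,0,0,7],
    [0,0,0,7],
    [0,0,0,7]
  ]
}}

```text
t: 6.7
position: [0.5516, -0.0775, 0.1814]
tcp_rot: [-0.0, 0.301, 0.954, -0.001]
contact_force: [-0.2, -0.0, -2.7]
width: 0.18
gripper_force: 48.9
```

Emit:
{"api": "play_rows", "payload": {
  "series": [
    [0,0,0,6],
    [0,0,0,4],
    [0,0,0,2],
    [0,0,0,0],
    [0,0,0,0],
    [0,0,0,0]
  ]
}}

```text
t: 7.2
position: [0.5518, -0.077, 0.1814]
tcp_rot: [-0.0, 0.203, 0.979, -0.0]
contact_force: [0.6, 0.1, -2.0]
width: 0.18
gripper_force: 48.8
```

```bash
python3 - <<'E'
from cell import r
from h import *
w=r.read_camera("wrist"); t=r.read_camera("top"); s=r.sense()
T=rot(s["tcp_rot"]);print(s["position"],s["contact_force"],np.degrees(np.arctan2(T[1,1],T[0,1])),T[:,2],s["joint_positions"].round(2),s["gripper_force"],s["width"])
a=w["color"]; b=t["color"][120:360,230:460]
cv2.imwrite("pics/f.png",np.hstack([cv2.resize(a,(400,300))[:, :],cv2.resize(b,(287,300))])[:,:,::-1])
cv2.imwrite("pics/w3.png",a[:,:,::-1])
E
```

```text
[ 0.55191805 -0.0768851   0.18137578] [ 0.49206347 -0.33543143 -2.38162921] 66.63904543777046 [-8.24432999e-05 -5.08896566e-04 -9.99999867e-01] [ 0.5   0.81 -0.79  1.82  0.76  0.84  0.49] 48.801677227020264 0.1792947640305044
```

View pics/w3.png

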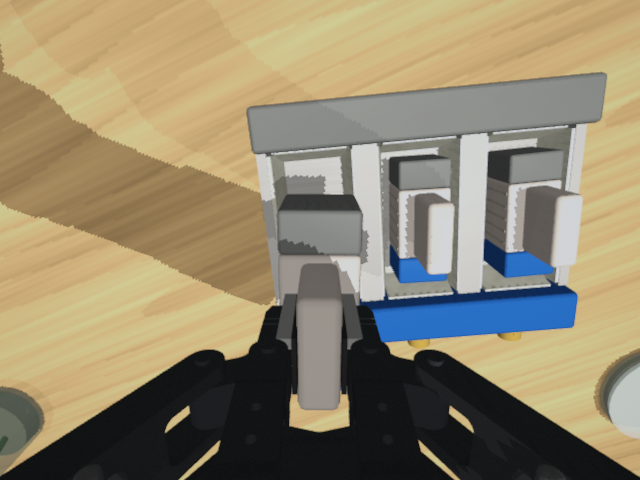

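Flipped; the grey end now faces the grey rail. The dock appears turned by about 5.5° in the view, so I'll finish the twist and then measure the held cartridge against the slot.

Emit:
{"api": "play_rows", "payload": {
  "series": [
    [0,0,0,3],
    [0,0,0,2.8],
    [0,0,0,0],
    [0,0,0,0],
    [0,0,0,0]
  ]
}}

```text
t: 7.72
position: [0.552, -0.0767, 0.1813]
tcp_rot: [-0.0, 0.153, 0.988, -0.0]
contact_force: [-0.4, -0.1, -2.1]
width: 0.179
gripper_force: 48.8
```

```bash
python3 - <<'E'
from cell import r
from h import *
w=r.read_camera("wrist"); s=r.sense()
T=rot(s["tcp_rot"]);print(s["position"],np.degrees(np.arctan2(T[1,1],T[0,1])))
a=w["color"]
cv2.imwrite("pics/w4.png",cv2.resize(a[60:360,230:630],None,fx=2,fy=2,interpolation=cv2.INTER_CUBIC)[:,:,::-1])
# predicted slot mouth corners & cartridge top corners (px in crop)
cr=lambda X:tuple(np.round((np.array(px(w,X))-[230,60])*2,0))
yd=np.array([np.cos(np.radians(-17.4)),np.sin(np.radians(-17.4)),0]); xd=np.array([yd[1],-yd[0],0])
sl=np.array([.549,-.077,0])
print("mouth",[cr(sl+sx*.028*xd+sy*.058*yd+[0,0,.04]) for sx,sy in((1,-1),(-1,-1),(-1,1))])
c=np.array([*s["position"][:2],s["position"][2]-.0775+.05])
print("cart",[cr(c+sx*.018*xd-.045*yd) for sx in(1,-1)], "tabtop", [cr(c+[0,0,.038]+sx*.008*xd+sy*.023*yd) for sx in(1,-1) for sy in (1,-1)])
E
```

```text
[ 0.5519889  -0.07672423  0.18135321] 72.41507002131563
mouth [(np.float64(95.0), np.float64(181.0)), (np.float64(258.0), np.float64(180.0)), (np.float64(249.0), np.float64(484.0))]
cart [(np.float64(93.0), np.float64(297.0)), (np.float64(269.0), np.float64(296.0))] tabtop [(np.float64(139.0), np.float64(705.0)), (np.float64(133.0), np.float64(477.0)), (np.float64(226.0), np.float64(705.0)), (np.float64(230.0), np.float64(477.0))]
```

View pics/w4.png

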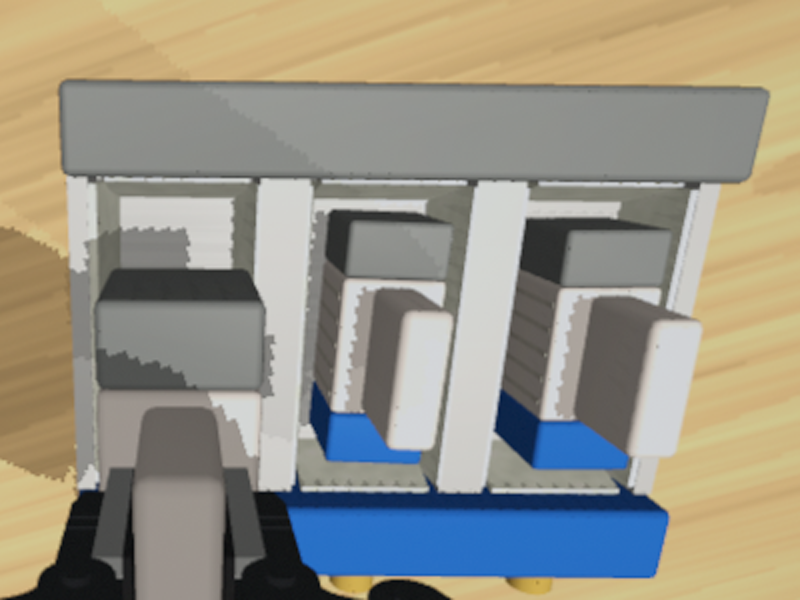

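Slot prediction matches the picture. The cartridge needs about 4 mm in -x, then a careful lowering.

Emit:
{"api": "play_rows", "payload": {
  "series": [
    [-4,0.5,0,0],
    [0,0,-10,0],
    [0,0,-15,0],
    [0,0,-15,0],
    [0,0,-12,0],
    [0,0,-8,0],
    [0,0,0,0],
    [0,0,0,0]
  ]
}}

```text
t: 8.43
position: [0.5479, -0.076, 0.121]
tcp_rot: [-0.0, 0.152, 0.988, 0.0]
contact_force: [1.0, 0.3, -2.2]
width: 0.181
gripper_force: 48.8
```

Emit:
{"api": "play_rows", "payload": {
  "series": [
    [0,0,-6,0],
    [0,0,-6,0],
    [0,0,-6,0],
    [0,0,-5,0],
    [0,0,0,0],
    [0,0,0,0]
  ]
}}

```text
t: 8.93
position: [0.5478, -0.0762, 0.098]
tcp_rot: [-0.0, 0.152, 0.988, 0.0]
contact_force: [-0.9, 0.5, -1.6]
width: 0.18
gripper_force: 48.8
```

Emit:
{"api": "play_rows", "payload": {
  "series": [
    [0,0,-5,0],
    [0,0,-5,0],
    [0,0,-4,0],
    [0,0,0,0],
    [0,0,0,0]
  ]
}}

```text
t: 9.35
position: [0.5478, -0.0762, 0.084]
tcp_rot: [-0.0, 0.152, 0.988, -0.0]
contact_force: [0.8, -0.2, -2.4]
width: 0.179
gripper_force: 48.8
```

Emit:
{"api": "play_rows", "payload": {
  "series": [
    [0,0,-2,0],
    [0,0,-2,0],
    [0,0,-1,0],
    [0,0,0,0],
    [0,0,0,0]
  ]
}}

```text
t: 9.77
position: [0.548, -0.0762, 0.0793]
tcp_rot: [0.0, 0.152, 0.988, -0.0]
contact_force: [-0.2, 0.4, -2.4]
width: 0.174
gripper_force: 48.8
```

Emit:
{"api": "play_rows", "payload": {
  "series": [
    [0,0,-1,0],
    [0,0,-0.5,0],
    [0,0,0,0],
    [0,0,0,0]
  ]
}}

```text
t: 10.1
position: [0.5481, -0.0762, 0.0779]
tcp_rot: [0.0, 0.152, 0.988, 0.0]
contact_force: [0.3, -0.4, -1.8]
width: 0.18
gripper_force: 48.8
```

Emit:
{"api": "play_rows", "payload": {
  "series": [
    [0,0,-0.5,0],
    [0,0,0,0],
    [0,0,0,0]
  ]
}}

```text
t: 10.35
position: [0.5481, -0.0761, 0.0778]
tcp_rot: [0.0, 0.152, 0.988, -0.0]
contact_force: [-1.5, -0.6, 4.3]
width: 0.179
gripper_force: 49.7
```

Floor contact at the original height. Releasing.

Emit:
{"api": "play_rows", "payload": {
  "series": [
    [0,0,-0.3,0],
    [0,0,0,0]
  ]
}}

```text
t: 10.52
position: [0.5481, -0.0761, 0.0778]
tcp_rot: [0.0, 0.152, 0.988, -0.0]
contact_force: [-1.5, -0.0, 7.6]
width: 0.178
gripper_force: 50.3
```

Emit:
{"api": "play_rows", "payload": {
  "series": [
    [0,0,0,0],
    [0,0,0,0],
    [0,0,0,0],
    [0,0,0,0],
    [0,0,0,0],
    [0,0,0,0]
  ],
  "gripper": -0.2
}}

```text
t: 11.02
position: [0.548, -0.0762, 0.0769]
tcp_rot: [-0.0, 0.152, 0.988, 0.0]
contact_force: [0.3, -0.2, 0.0]
width: 0.6
gripper_force: 0.0
```

Emit:
{"api": "play_rows", "payload": {
  "series": [
    [0,0,5,0],
    [0,0,15,0],
    [0,0,25,0],
    [0,0,30,0],
    [0,0,30,0],
    [0,0,25,0],
    [0,0,0,0],
    [0,0,0,0]
  ]
}}

```text
t: 11.68
position: [0.5488, -0.0761, 0.2086]
tcp_rot: [0.002, 0.152, 0.988, 0.0]
contact_force: [-0.8, 0.2, -1.8]
width: 0.6
gripper_force: 0.0
```

```bash
python3 - <<'E'
from cell import r
from h import *
w=r.read_camera("wrist"); s=r.read_camera("side")
a=w["color"][60:360,230:630]; b=s["color"][170:400,220:520]
cv2.imwrite("pics/end.png",np.vstack([cv2.resize(a,(400,300)),cv2.resize(b,(400,300))])[:,:,::-1])
print(r.sense()["position"],r.sense()["t"])
E
```

```text
[ 0.54730849 -0.07659568  0.20640904] 11.7833
```

View pics/end.png

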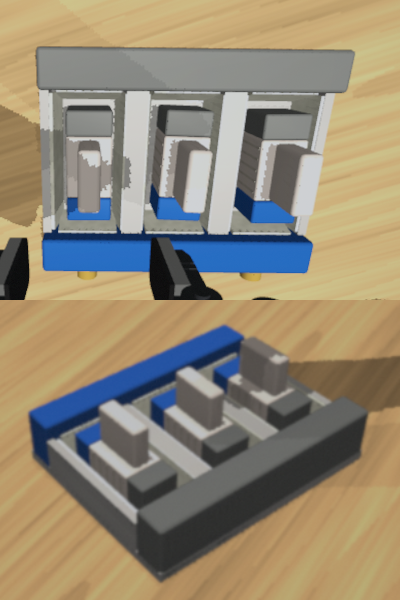

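All three cartridges now have their blue ends at the blue rail and sit level. The turned one lies flat in its slot, with its tab at about px (88, 180) in the wrist view, and the gripper is clear.

```bash
python3 -c "
from cell import r
print(r.close_job())"
```

```text
the job is handed in; nothing more can be done
None
```

The reversed cartridge is turned end for end and back in its own slot, flat on the floor with its blue end at the blue rail; the other two were left alone, and the job was handed in at about 12 s.

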